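Clamp the anaerobic jar shut

ROBOT

A 6-joint arm with a two-finger parallel gripper is mounted at the origin on a cart in front of the work surface, level with it; the furniture and walls round the work are solid. World frame = base frame: x ahead of the robot, y to its left, z up, the work surface at z = 0. Lengths are in mm, angles in rad, forces in N, time in s.
With the tool pointing down it reaches from about 400 to 925 mm from the base axis. Payload 12.5 kg.
Tool frame: the origin (TCP) lies at the very end of the fingers, on their centre line; the grasp point (between the pads) lies 19 mm behind it; x points along the fingers, y is the direction in which the jaws open and shut, and the axes are right-handed (so a half turn about x gives the same grasp; the last joint's range is limited). The gripper opens to 95 mm and grips with 3 to 60 N. Pads are 20 mm wide; open, the fingers measure 119 mm over their backs; the gripper's body (75 mm by 180 mm) begins 59 mm behind the grasp point.
Start: joints at [-1.263, 0.491, 1.559, -0, 1.092, -0.106], TCP at [251.331, -572.258, 214.661] pointing down, gripper open.
Joint ranges: [-3.1, 3.1], [-0.84, 2.19], [0.05, 2.79], [-1.13, 4.28], [0.06, 2.93], [-2.69, 2.69]. Speed limits (rad/s): [2.22, 2.22, 2.79, 3.14, 3.14, 3.14].

INTERFACE

Orientations are given as [roll, pitch, yaw] about the fixed x, y, z axes, in that order (R = Rz(yaw) Ry(pitch) Rx(roll)).
In Python, from cell import * gives the robot as it stands.
- The arm moves only by the tool step_arm, never from a script. Its argument "steps" is a list of rows, each a list of 4 numbers: the shift along the tool's x, y, z in units of 50 mm (1.0 is 50 mm), then the turn about the tool's x in units of 8 degrees (1.0 is 8 degrees). A call has 1 to 20 rows; each row shifts and turns the commanded pose from where the row before left it, along the tool's axes as they then stand; what a row does not reach is not made up. A row lasts 1/8 s, in which the tool goes at most 62.5 mm and 10.7 degrees, less where a joint would pass 70% of its speed; a pose out of reach is approached as far as the arm can. A call is refused whole if a number of a shift passes 1 or a number of a turn 1, either way. A call with a gripper value outside its range is refused whole. "jaw" is the closure, from 0 (fully open) to 1 (shut), set as the call begins (left out, the last holds). The fingers move at their own pace and stop on an object; the grip force is fixed at half the most. Time passes only in rows, so rows that do not move let the fingers close. It gives the time, the measured TCP pose, the force and the opening at its end, in the units of the state.
- state(): the state, without advancing time (a new reading comes with each control period).
- read_camera(name): name is "scene" or "top"; returns the picture (400x640x3 uint8, red, green, blue); there is no depth.
- camera_info(name): a dict with "mtx" (3x3 intrinsics, pixels), "eye" and "attitude" of the camera in the world. Camera axes: x right, y down, z forward; pixel columns grow to the right and rows downward; lengths in mm; the calibration is good to about 2 mm. A picture is of the moment at which its call begins. camera_info takes no time and is no camera call.
- job_done(): hands the job in, once; it reports no verdict.
The state is a dict: "t": time; "joints": joint angles; "qvel": joint speeds; "tau": joint torques, N m; "eef_pos": TCP position; "tcp_rot": TCP orientation; "ft_force": force on the tool from outside, world axes, zero at the start; "moment": the same for the moment, N m; "opening": opening from 0.0 (shut) to 1.0 (fully open).
Only numpy, scipy, OpenCV 4.12 (cv2) and the standard library are available. Lean on these libraries where they do the work, as an engineer would, in place of code of your own. Each camera call takes 0.05 s, during which the arm holds its last target.

TASK

Seal the culture jar: push the blue swing arm round over the lid until it stops in its catch, then screw the black knob clockwise, regripping as often as needed, until it is fully tight and the lid is pressed all the way down. Leave the brown bottle, beaker and book around it where they are.

Things in the scene. Friction and masses are not known exactly. Their poses are not given: they have to be found in the camera images.
- jar_stand: Fixed stand with a clear round jar (96 mm across) of Petri dishes on an aluminium plate 110 x 186 x 12 mm. Origin on the bench under the jar's centre; z up; the stand's y axis runs along the plate from the arm's pivot post (at y = -70 mm) through the jar's centre to the dark steel catch (77 to 97 mm, top 152 mm above the bench); the catch is open towards -x. Nothing on the stand rises above 152 mm except the brass boss (158 mm) and the knob. It does not move during the work.
- lid: Grey round lid, 100 mm across and 12 mm thick, with a steel pad 30 mm across and 4 mm thick on its middle; lies loose between four lugs (tops 95 mm above the bench) on a springy black gasket. Origin at the centre of its underside: 88 mm above the bench while loose, 83 mm when pressed fully home, which takes about 20 N from the screw.
- clamp_arm (a joint): Angle of the blue swing arm (rad): 0 = against its stop in the catch, over the middle of the lid, pointing along the stand's +y; grows anticlockwise seen from above to 1.3 = wide open. It starts open and stays where it is left; about 5 N moves it, pushed level on the side of the knob (70 mm from the pivot) or 3 N on the bar farther out. A gripper that pushes low on the bar must keep its body clear of the knob.
- pivot_point (a point): Point on the arm's vertical pivot axis, half-way up the arm.
- clamp_end (a point): Free end of the blue arm, half-way up it, 169 mm from the pivot. The arm is a level bar 24 mm wide and 16 mm thick, from 126 to 142 mm above the bench; it carries the screw 70 mm from the pivot (foot under the arm 22 mm across, brass boss on top 26 mm across and 16 mm high).
- knob_mid (a point): Centre of the black fluted round knob of the screw: 48 mm across, 30 mm high, this point half-way up on its axis, which is vertical and crosses the arm 70 mm from the pivot. It can be gripped at any angle. It is 175 mm above the bench when screwed fully down and up to 191 mm when up; as it is turned clockwise it sinks, 8 mm a turn.
- knob (a joint): Turn of the knob (rad), growing clockwise seen from above (tightening): 0 = top of the thread, 12.57 = fully down, where it stops 2 mm above the brass boss. It starts between 2.0 and 4.8 and stays where it is left; turning takes about 0.2 N m.
- amber_bottle: Bystander: brown bottle with black cap, 64 mm across, 135 mm high, origin at the centre of its underside.
- lab_book: Bystander: black book lying flat, 210 x 153 x 16 mm, origin at the centre of its underside.
- small_beaker: Bystander: small clear beaker, 55 mm across, 71 mm high, origin at the centre of its underside.
Not all that is in view belongs to the job. Several things have the shape of the lid; the one meant has the colours described above.

How it is judged (in metres and radians):
On the way, in this order (a step that is already met when the one before it is completed fails the run):
1. the arm is swung over the lid to its stop while the lid is still up (value of joint clamp_arm below 0.06 rad and z of lid in the frame of jar_stand above 0.0865 m), for 0.2 s.
2. the knob is screwed down tight and the lid pressed home (value of joint knob above 12.2 rad and z of lid in the frame of jar_stand below 0.085 m), for 0.2 s.
At the end, for the whole second after the job is handed in: The arm stands within 0.06 rad of its stop in the catch, the knob within 0.37 rad (about 20 degrees) of fully down, and the lid lies level (0.04 rad) and centred (6 mm) with its underside less than 85 mm above the bench (fully home is 83), at rest (all of step 2 and value of joint clamp_arm below 0.06 rad and horizontal distance between lid and jar_stand below 0.006 m and angle between lid's own z axis and vertical below 0.04 rad and linear speed of lid below 0.02 m/s); the robot touches nothing.
It fails at once if a bystander is shifted by more than 30 mm (distance of any of amber_bottle, lab_book, small_beaker from where it was at the start of the episode above 0.03 m).
It also fails if it takes over 72 s, if anything falls off the work surface, if the arm or the gripper's body presses on something with over 40 N, if the wrist force passes 120 N, or if a joint passes its speed limit or range.

## Working session

There is one attempt and no reset: what is moved stays moved. The work goes in short steps, Python scripts to look and compute and a tool call to move; the robot and the scene stay as the last step left them, time stands still between calls to the robot, and variables do not carry over. Pictures are saved under pics/ and viewed, and the job is handed in when it is done.

Besides the shell and the picture viewer there is one more tool, called in YAML: its name, and indented under it one key for each argument. step_arm: Moves the arm, as the interface text tells. Its arguments: {"type":"object","properties":{"steps":{"type":"array","items":{"type":"array","items":{"type":"number"}}},"jaw":{"type":"number"}},"required":["steps"]}

```bash
ls; mkdir -p pics
python3 - <<'E'
from cell import *
import cv2
print(state())
for n in("scene","top"):
    i=camera_info(n);print(n,i)
    cv2.imwrite(f"pics/{n}0.png",read_camera(n)[:,:,::-1])
E
```

```text
pics
{'t': 0.0, 'joints': array([-1.26258447e+00,  4.91564710e-01,  1.55946256e+00,  1.14298502e-05,
        1.09170559e+00, -1.05567499e-01]), 'qvel': array([ 2.17836412e-04,  3.07436437e-04, -2.46045068e-04,  1.10280287e-04,
        7.05566365e-05, -2.07412792e-04]), 'tau': array([-2.55335493e-03, -6.12650371e+01, -2.58179641e+01,  6.92003430e-02,
        4.81995405e-02, -8.18591002e-05]), 'eef_pos': array([ 251.26053516, -571.99527325,  214.05403899]), 'tcp_rot': array([-1.68525412,  1.56965608,  1.87011261]), 'ft_force': array([ 0.96387208, -0.43920604, -0.50761553]), 'moment': array([-0.00626479, -0.0020784 , -0.01460689]), 'opening': 1.0011342602445346}
scene {'mtx': array([[514.6427981 ,   0.        , 323.61409792],
       [  0.        , 514.6427981 , 195.19856412],
       [  0.        ,   0.        ,   1.        ]]), 'eye': array([ 536.96694616, -919.69643181, 1527.4689666 ]), 'attitude': array([-2.5252139 , -0.01125672, -0.05493717])}
top {'mtx': array([[451.48282198,   0.        , 322.42918115],
       [  0.        , 451.48282198, 197.91710987],
       [  0.        ,   0.        ,   1.        ]]), 'eye': array([ 412.93204478,   66.66108978, 1869.60825636]), 'attitude': array([-3.04504858, -0.01463704, -1.55416429])}
```

View pics/scene0.png

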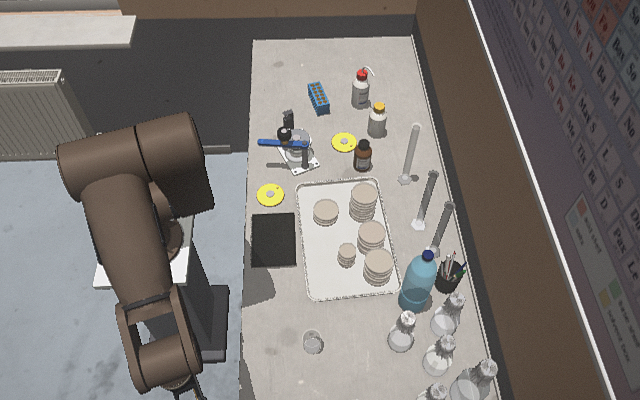

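View pics/top0.png

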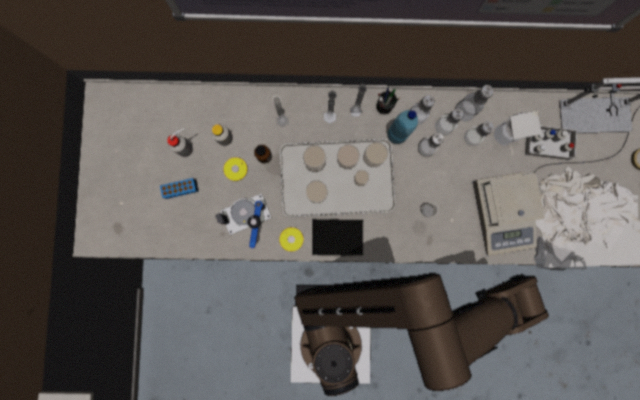

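The stand is at about (297,150) in scene and (243,213) in top, with the blue arm open and the knob at about (284,133). The lid-shaped things are the yellow discs at scene (344,142) and (270,195), and the grey disc on the jar at (297,145), which is the one described. I'll check it in a close crop.

Run:
```python
import cv2,numpy as np
a=cv2.imread("pics/scene0.png")[95:185,240:340]; b=cv2.imread("pics/top0.png")[180:260,195:295]
a=cv2.resize(a,None,fx=5,fy=5,interpolation=cv2.INTER_CUBIC);b=cv2.resize(b,None,fx=5,fy=5,interpolation=cv2.INTER_CUBIC)
cv2.imwrite("pics/cs0.png",a);cv2.imwrite("pics/ct0.png",cv2.convertScaleAbs(b,alpha=1.5))
```

```text
(no output)
```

View pics/cs0.png

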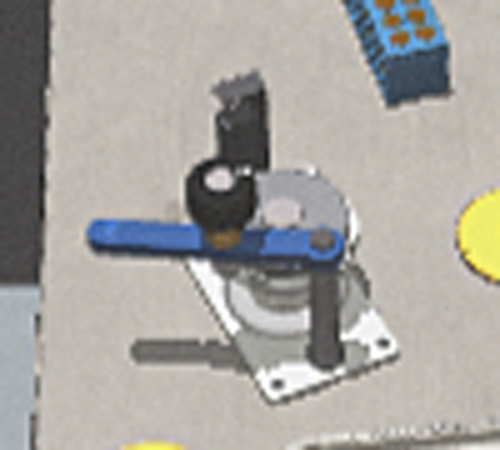

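View pics/ct0.png

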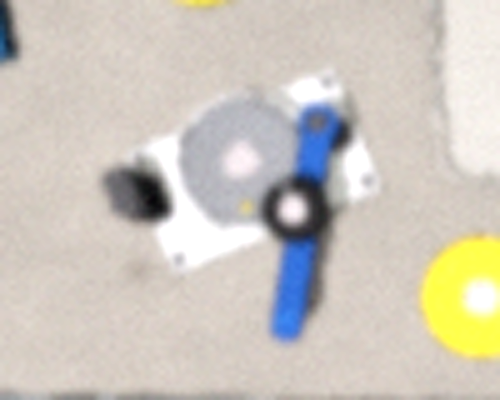

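```bash
cat > h.py <<'E'
import numpy as np, cv2
from cell import *
from scipy.spatial.transform import Rotation as R
I={n:camera_info(n) for n in("scene","top")}
def ray(n,p):
    i=I[n];d=np.linalg.solve(i["mtx"],[p[0],p[1],1.]);return np.array(i["eye"]),R.from_euler("xyz",i["attitude"]).as_matrix()@d
def onz(n,p,z):
    e,d=ray(n,p);return e+d*(z-e[2])/d[2]
def tri(a,b):
    e1,d1=ray("scene",a);e2,d2=ray("top",b);d1/=np.linalg.norm(d1);d2/=np.linalg.norm(d2)
    s=np.linalg.lstsq(np.c_[d1,-d2],e2-e1,rcond=None)[0];p=e1+s[0]*d1;q=e2+s[1]*d2
    return (p+q)/2,np.linalg.norm(p-q)
def proj(n,P):
    i=I[n];c=R.from_euler("xyz",i["attitude"]).as_matrix().T@(np.array(P,float)-i["eye"]);c=i["mtx"]@c;return c[:2]/c[2]
E
python3 - <<'E'
from h import *
np.set_printoptions(precision=1,suppress=True)
S=lambda x,y:(240+(x+.5)/5-.5,95+(y+.5)/5-.5)
T=lambda x,y:(195+(x+.5)/5-.5,180+(y+.5)/5-.5)
for n,s,t,z in [("pivot",S(322,240),T(320,122),143),("pad",S(283,212),T(240,160),104),("knobtop",S(218,180),T(293,208),200),("plate bolt R",S(384,343),T(369,180),12),("bolt BL",S(278,384),T(329,82),12),("catch top",S(240,82),T(127,192),152)]:
    print(n,tri(s,t),onz("scene",s,z)[:2],onz("top",t,z)[:2])
# blue mask on top and scene
for n,z in (("scene",142),("top",142)):
    im=cv2.imread(f"pics/{n}0.png").astype(int);b,g,r=im[...,0],im[...,1],im[...,2]
    m=(b-r>70)&(b-g>40); m[:, :195]=0;m[:,312:]=0;m[:100]=0;m[260:]=0
    cnt,_=cv2.findContours(m.astype(np.uint8),cv2.RETR_EXTERNAL,cv2.CHAIN_APPROX_NONE)
    for c in cnt:
        if cv2.contourArea(c)>15: print(n,cv2.contourArea(c),c[:,0].min(0),c[:,0].max(0),cv2.boxPoints(cv2.minAreaRect(c)).round(1).tolist())
    pts=np.argwhere(m)[:,::-1]
    P=np.array([onz(n,p,z)[:2] for p in pts]);c=P.mean(0);u=np.linalg.svd(P-c)[2][0];t=(P-c)@u
    print(n,len(P),c,u,t.min(),t.max(),c+u*t.min(),c+u*t.max())
# bystanders
for n,s,z in [("bottlecap scene",(364,145),135),("book",(273,240),16),("beaker",(312,333),71)]: print(n,onz("scene",s,z))
E
```

```text
pivot (array([550.9, 287.5, 147. ]), np.float64(3.115244866782679)) [549.4 290.8] [552.7 288.2]
pad (array([523.5, 354.7, 102.8]), np.float64(3.1868814342159792)) [521.9 353.4] [525.  354.7]
knobtop (array([481.4, 298.4, 201.3]), np.float64(5.392547241535311)) [478.7 299.1] [484.1 298.9]
plate bolt R (array([552.9, 259.6,  59.3]), np.float64(78.44391255516587)) [593.9 300.5] [516.2 263.4]
bolt BL (array([555.4, 293.2,  -9.3]), np.float64(87.42571972649988)) [513.1 265. ] [596.6 298.6]
catch top (array([494.8, 429.1, 163.3]), np.float64(1.5001540277456427)) [493.8 440.1] [496.1 431.6]
scene 40.5 [292 141] [308 146] [[292.0, 141.0], [308.0, 141.0], [308.0, 146.0], [292.0, 146.0]]
scene 78.0 [258 139] [279 144] [[257.79998779296875, 142.8000030517578], [258.1000061035156, 138.3000030517578], [279.29998779296875, 140.0], [279.0, 144.60000610351562]]
scene 166 [465.3 297.4] [ 1.  -0.1] -80.40674777214151 98.83711699751609 [385.6 308. ] [563.3 284.4]
top 70.5 [250 228] [256 246] [[249.3000030517578, 245.89999389648438], [251.89999389648438, 227.39999389648438], [257.0, 228.10000610351562], [254.3000030517578, 246.60000610351562]]
top 36.0 [255 204] [261 215] [[253.10000610351562, 213.60000610351562], [256.20001220703125, 202.60000610351562], [261.79998779296875, 204.1999969482422], [258.70001220703125, 215.1999969482422]]
top 143 [462.5 300.4] [-1.   0.1] -92.46964120610622 71.68898557704199 [554.2 288.2] [391.5 309.9]
bottlecap scene [762.7 276.8 135. ]
book [431.3 -29.   16. ]
beaker [ 549.2 -380.1   71. ]
```

```bash
cat >> h.py <<'E'
def M(): return R.from_euler("xyz",state()["tcp_rot"]).as_matrix()
def go(P):
    "world target of TCP -> tool-axis shift in units"
    s=state();m=M();return m.T@(np.array(P)-s["eef_pos"])/50
E
python3 - <<'E'
from h import *
np.set_printoptions(precision=3,suppress=True)
print(M());print(go([470,-300,260]),M().T@np.array([0,600,0])/50)
print(onz("top",(263,153),135))
E
```

```text
[[-0.     0.402 -0.916]
 [ 0.001 -0.916 -0.402]
 [-1.    -0.001 -0.   ]]
[-0.914 -3.223 -6.193] [  0.012 -10.987  -4.826]
[752.701 278.176 135.   ]
```

step_arm:
  steps:
    - [-0.2,-0.4,-0.77,0]
    - [-0.2,-0.4,-0.77,0]
    - [-0.2,-0.4,-0.77,0]
    - [-0.2,-0.4,-0.77,0]
    - [-0.1,-0.4,-0.77,0]
    - [0,-0.4,-0.77,0]
    - [0,-0.4,-0.77,0]
    - [0,-0.4,-0.77,0]
    - [0,-0.78,-0.34,0]
    - [0,-0.78,-0.34,0]
    - [0,-0.78,-0.34,0]
    - [0,-0.78,-0.34,0]
    - [0,-0.78,-0.34,0]
    - [0,-0.78,-0.34,0]
    - [0,-0.78,-0.34,0]
  jaw: 0

```text
t: 1.98
eef_pos: [467.9, -2.8, 259.5]
tcp_rot: [-0.186, 1.571, -2.914]
ft_force: [-0.4, -0.1, -0.2]
opening: 0.999
```

Run:
```python
from h import *
np.set_printoptions(precision=3,suppress=True)
print(state()["t"],state()["eef_pos"],state()["joints"],go([482,299,260]))
```

```text
1.975 [467.92   -2.778 259.508] [-0.147  0.216  1.865 -0.     1.06   1.01 ] [-0.01  -5.413 -2.684]
```

step_arm:
  steps:
    - [0,-0.77,-0.38,0]
    - [0,-0.77,-0.38,0]
    - [0,-0.77,-0.38,0]
    - [0,-0.77,-0.38,0]
    - [0,-0.77,-0.38,0]
    - [0,-0.77,-0.38,0]
    - [0,-0.77,-0.38,0]
    - [0,0,0,-1]
    - [0,0,0,-1]
    - [0,0,0,-1]
    - [0,0,0,-1]
    - [0,0,0,-1]
    - [0,0,0,-1]
    - [0,0,0,-1]
    - [0,0,0,-1]
    - [0,0,0,-1]
    - [0,0,0,-1]
    - [0,0,0,-1]
    - [0,0,0,-1]
    - [0,0,0,-1]

```text
t: 4.47
eef_pos: [481.5, 296.1, 259.3]
tcp_rot: [-1.647, 1.57, -2.555]
ft_force: [-0.0, -0.6, 1.2]
opening: 1.006
```

step_arm:
  steps:
    - [0,0,0,-1]
    - [0,0,0,-1]
    - [0,0,0,-1]
    - [0,0,0,-1]
    - [0,0,0,-1]
    - [0,0,0,-0.5]
    - [0,0,0,0]

```text
t: 5.35
eef_pos: [481.5, 296.1, 259.3]
tcp_rot: [-2.446, 1.57, -2.592]
ft_force: [0.9, 0.4, 0.1]
opening: 1.002
```

Run:
```python
from h import *
np.set_printoptions(precision=3,suppress=True)
s=state();print(s["t"],s["eef_pos"],s["joints"],go([482,299,260]),np.degrees(np.arctan2(M()[1,1],M()[0,1])))
for n in("scene","top"): cv2.imwrite(f"pics/{n}1.png",read_camera(n)[:,:,::-1])
a=cv2.imread("pics/scene1.png")[75:195,220:370];b=cv2.imread("pics/top1.png")[170:270,185:310]
cv2.imwrite("pics/c1.png",np.hstack([cv2.resize(a,(400,400),interpolation=2),cv2.resize(b,(400,400),interpolation=2)]))
```

```text
5.35 [481.474 296.091 259.331] [ 0.435  0.363  1.649 -0.     1.131 -0.991] [-0.013  0.059  0.002] 81.67718023246381
```

View pics/c1.png

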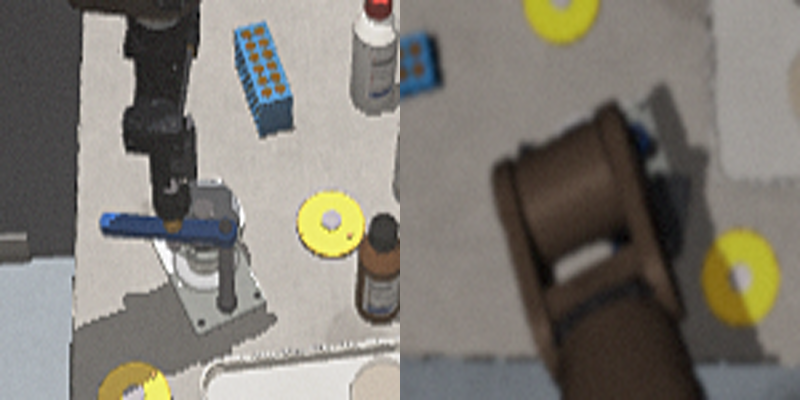

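The gripper hangs over the knob, at scene crop (175,200), with its jaws along the swing tangent. Next I descend and grip.

step_arm:
  steps:
    - [0.4,0.06,0,0]
    - [0.4,0,0,0]
    - [0.4,0,0,0]
    - [0.4,0,0,0]
    - [0.24,0,0,0]
    - [0,0,0,0]
  jaw: 0

```text
t: 6.2
eef_pos: [481.9, 299.0, 167.1]
tcp_rot: [-2.482, 1.57, -2.627]
ft_force: [0.1, 0.6, -0.4]
opening: 1.001
```

step_arm:
  steps:
    - [0,0,0,0]
    - [0,0,0,0]
    - [0,0,0,0]
    - [0,0,0,0]
    - [0,0,0,0]
    - [0,0,0,0]
  jaw: 1

```text
t: 6.95
eef_pos: [482.1, 299.4, 167.8]
tcp_rot: [0.991, 1.57, 0.846]
ft_force: [-0.3, 3.0, 1.6]
opening: 0.498
```

step_arm:
  steps:
    - [0,0.098,0.0034,0.5]
    - [0,0.098,0.0034,0.5]
    - [0,0.098,0.0034,0.5]
    - [0,0.098,0.0034,0.5]
    - [0,0.098,0.0034,0.5]
    - [0,0.098,0.0034,0.5]
    - [0,0.098,0.0034,0.5]
    - [0,0.098,0.0034,0.5]
    - [0,0.098,0.0034,0.5]
    - [0,0.098,0.0034,0.5]
    - [0,0.098,0.0034,0.5]
    - [0,0,0,0]

```text
t: 8.45
eef_pos: [507.4, 345.3, 167.7]
tcp_rot: [-2.483, 1.568, 2.886]
ft_force: [-6.9, 5.5, 4.0]
opening: 0.498
```

Run:
```python
from h import *
np.set_printoptions(precision=3,suppress=True)
s=state();p=s["eef_pos"][:2]-[551.5,289];print(s["t"],s["eef_pos"],s["joints"],s["ft_force"],s["moment"],np.hypot(*p),np.degrees(np.arctan2(p[1],p[0])),np.degrees(np.arctan2(M()[1,1],M()[0,1])))
```

```text
8.45 [507.388 345.317 167.708] [ 0.489  0.524  1.639  0.002  0.98  -0.169] [-6.86   5.493  4.028] [ 0.985  1.298 -0.167] 71.53651092232988 128.07086130613524 37.64322403950377
```

step_arm:
  steps:
    - [0,0.098,-0.01,0.5]
    - [0,0.098,-0.01,0.5]
    - [0,0.098,0.0,0.5]
    - [0,0,0,0]

```text
t: 8.95
eef_pos: [519.5, 353.9, 167.8]
tcp_rot: [-2.211, 1.569, 2.949]
ft_force: [-4.0, 3.4, 3.4]
opening: 0.503
```

step_arm:
  steps:
    - [0,0.05,0,0.25]
    - [0,0.05,0,0.25]
    - [0,0,0,0]

```text
t: 9.32
eef_pos: [523.9, 356.1, 167.8]
tcp_rot: [-2.138, 1.569, 2.953]
ft_force: [-5.3, 3.3, 3.7]
opening: 0.501
```

Run:
```python
from h import *
np.set_printoptions(precision=3,suppress=True)
s=state();p=s["eef_pos"][:2]-[551.5,289];print(s["t"],s["eef_pos"],s["joints"],M().T@s["ft_force"],s["moment"],np.hypot(*p),np.degrees(np.arctan2(p[1],p[0])),np.degrees(np.arctan2(M()[1,1],M()[0,1])))
for n in("scene","top"): cv2.imwrite(f"pics/{n}2.png",read_camera(n)[:,:,::-1])
a=cv2.imread("pics/scene2.png")[85:175,240:340];b=cv2.imread("pics/top2.png")[170:270,185:310]
cv2.imwrite("pics/c2.png",np.hstack([cv2.resize(a,(400,400),interpolation=2),cv2.resize(b,(400,400),interpolation=2)]))
```

```text
9.325 [523.884 356.071 167.754] [0.492 0.55  1.588 0.001 1.005 0.113] [-3.725 -3.692 -4.986] [ 0.597  1.019 -0.124] 72.53399636716556 112.37875516183396 21.679138997035185
```

View pics/c2.png

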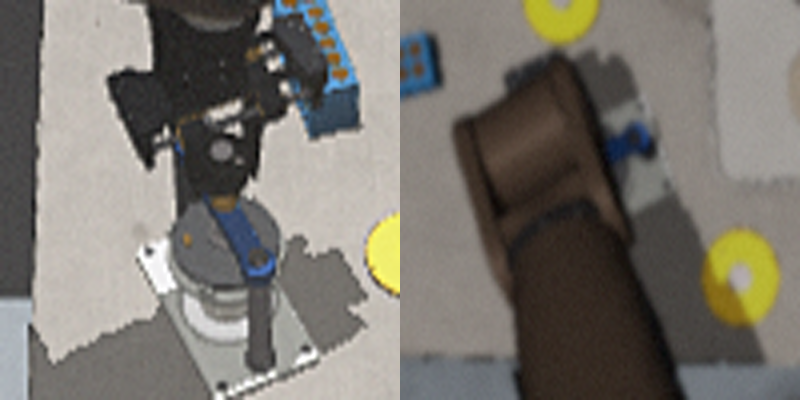

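The arm now lies over the lid at scene crop (240,235). The force along the push is still only about 4 N, so I keep nudging until it meets the stop.

step_arm:
  steps:
    - [0,0.03,0,0.15]
    - [0,0,0,0]

```text
t: 9.68
eef_pos: [524.4, 356.3, 167.7]
tcp_rot: [-1.778, 1.567, -2.991]
ft_force: [-8.7, 1.8, 6.3]
opening: 0.502
```

step_arm:
  steps:
    - [0,0.03,0,0]
    - [0,0,0,0]

```text
t: 9.93
eef_pos: [524.8, 356.5, 167.6]
tcp_rot: [-1.657, 1.565, -2.869]
ft_force: [-14.2, 0.8, 10.1]
opening: 0.499
```

step_arm:
  steps:
    - [0,0.03,0,0]
    - [0,0,0,0]

```text
t: 10.18
eef_pos: [525.2, 356.6, 167.6]
tcp_rot: [-1.61, 1.562, -2.822]
ft_force: [-19.0, -2.7, 13.3]
opening: 0.5
```

Run:
```python
from h import *
np.set_printoptions(precision=3,suppress=True)
s=state();p=s["eef_pos"][:2]-[551.5,289];print(s["t"],s["eef_pos"],s["joints"],M().T@s["ft_force"],s["moment"],np.hypot(*p),np.degrees(np.arctan2(p[1],p[0])),np.degrees(np.arctan2(M()[1,1],M()[0,1])))
```

```text
10.175 [525.168 356.626 167.596] [0.492 0.555 1.579 0.002 1.016 0.133] [-13.18  -18.808  -4.172] [-0.608  3.84   0.017] 72.57140669117432 111.27495695286868 20.52927022918464
```

The arm is against its stop: about 19 N of resistance and no more motion. I ease off slightly, then screw.

step_arm:
  steps:
    - [0,-0.05,0,0]
    - [0.0036,0,0,1]
    - [0.0036,0,0,1]
    - [0.0036,0,0,1]
    - [0.0036,0,0,1]
    - [0.0036,0,0,1]
    - [0.0036,0,0,1]
    - [0.0036,0,0,1]
    - [0.0036,0,0,1]
    - [0.0036,0,0,1]
    - [0.0036,0,0,1]
    - [0.0036,0,0,1]
    - [0.0036,0,0,1]
    - [0.0036,0,0,1]
    - [0.0036,0,0,1]
    - [0.0036,0,0,1]
    - [0.0036,0,0,1]
    - [0.0036,0,0,1]
    - [0,0,0,0]

```text
t: 12.55
eef_pos: [525.8, 355.7, 164.7]
tcp_rot: [1.133, 1.568, -2.456]
ft_force: [-4.5, -3.4, 5.8]
opening: 0.501
```

```bash
cat > st.py <<'E'
from h import *
np.set_printoptions(precision=3,suppress=True)
s=state();p=s["eef_pos"][:2]-[551.5,289];print(s["t"],s["eef_pos"],s["joints"],s["ft_force"],s["moment"],"tilt",M()[:,0],np.hypot(*p),np.degrees(np.arctan2(p[1],p[0])),np.degrees(np.arctan2(M()[1,1],M()[0,1])))
E
python3 st.py
```

```text
12.55 [525.836 355.679 164.681] [ 0.491  0.556  1.586 -0.001  1.001  2.509] [-4.485 -3.369  5.78 ] [-0.536  0.909 -0.138] tilt [-0.002 -0.001 -1.   ] 71.44767935186854 111.05120135032386 -115.60903262826491
```

step_arm:
  steps:
    - [0,0,0,0]
    - [0,0,0,0]
    - [0,0,0,0]
    - [0,0,0,0]
    - [0,0,0,-1]
    - [0,0,0,-1]
    - [0,0,0,-1]
    - [0,0,0,-1]
    - [0,0,0,-1]
    - [0,0,0,-1]
    - [0,0,0,-1]
    - [0,0,0,-1]
    - [0,0,0,-1]
    - [0,0,0,-1]
    - [0,0,0,-1]
    - [0,0,0,-1]
    - [0,0,0,-1]
    - [0,0,0,-1]
    - [0,0,0,-1]
    - [0,0,0,-1]
  jaw: 0.2

```text
t: 15.05
eef_pos: [526.6, 356.3, 164.5]
tcp_rot: [0.759, 1.571, -0.589]
ft_force: [0.0, 0.0, -0.5]
opening: 0.8
```

step_arm:
  steps:
    - [0,0,0,-1]
    - [0,0,0,-1]
    - [0,0,0,-1]
    - [0,0,0,-1]
    - [0,0,0,-1]
    - [0,0,0,-1]
    - [0,0,0,-1]
    - [0,0,0,-1]
    - [0,0,0,-1]
    - [0,0,0,-1]
    - [0,0,0,-1]
    - [0,0,0,-1]
    - [0,0,0,-1]
    - [0,0,0,-1]
    - [0,0,0,-1]
    - [0,0,0,-1]
    - [0,0,0,-1]
    - [0,0,0,-1]
    - [0,0,0,-1]
    - [0,0,0,0]

```text
t: 17.55
eef_pos: [526.6, 356.3, 164.5]
tcp_rot: [-2.598, 1.571, -1.299]
ft_force: [-1.4, -0.4, -0.0]
opening: 0.801
```

```bash
python3 st.py
python3 - <<'E'
from h import *
for n in("scene","top"): cv2.imwrite(f"pics/{n}3.png",read_camera(n)[:,:,::-1])
a=cv2.imread("pics/scene3.png")[85:175,240:340];b=cv2.imread("pics/top3.png")[170:270,185:310]
cv2.imwrite("pics/c3.png",np.hstack([cv2.resize(a,(400,400),interpolation=2),cv2.resize(b,(400,400),interpolation=2)]))
E
```

```text
17.55 [526.612 356.314 164.493] [ 0.491  0.557  1.586 -0.     0.999 -2.379] [-1.442 -0.384 -0.003] [ 0.174 -0.057  0.02 ] tilt [ 0. -0. -1.] 71.76752104936938 110.29090624412204 164.45606739100523
```

View pics/c3.png

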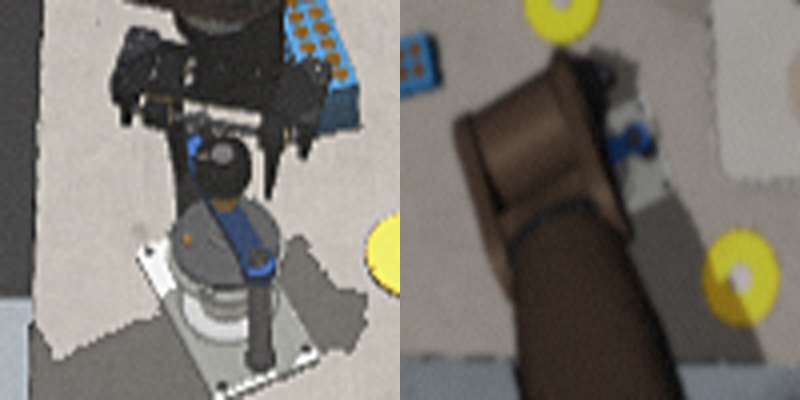

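step_arm:
  steps:
    - [0,0.018,-0.026,0]
    - [0,0,0,0]
    - [0,0,0,0]
    - [0,0,0,0]
    - [0,0,0,0]
  jaw: 1

```text
t: 18.27
eef_pos: [524.9, 355.4, 164.6]
tcp_rot: [1.919, 1.57, -3.064]
ft_force: [-5.3, 1.8, 3.3]
opening: 0.5
```

step_arm:
  steps:
    - [0.0036,0,0,1]
    - [0.0036,0,0,1]
    - [0.0036,0,0,1]
    - [0.0036,0,0,1]
    - [0.0036,0,0,1]
    - [0.0036,0,0,1]
    - [0.0036,0,0,1]
    - [0.0036,0,0,1]
    - [0.0036,0,0,1]
    - [0.0036,0,0,1]
    - [0.0036,0,0,1]
    - [0.0036,0,0,1]
    - [0.0036,0,0,1]
    - [0.0036,0,0,1]
    - [0.0036,0,0,1]
    - [0.0036,0,0,1]
    - [0.0036,0,0,1]

```text
t: 20.4
eef_pos: [524.6, 355.5, 161.6]
tcp_rot: [-1.933, 1.569, -3.011]
ft_force: [-5.8, 2.0, 5.1]
opening: 0.498
```

```bash
python3 st.py
```

```text
20.4 [524.616 355.451 161.644] [ 0.491  0.557  1.593  0.001  0.992 -0.003] [-5.751  1.953  5.061] [0.212 1.347 0.191] tilt [-0.001 -0.    -1.   ] 71.68292572017843 112.02699658667461 28.263275438887234
```

step_arm:
  steps:
    - [0.0036,0,0,1]
    - [0.0036,0,0,1]
    - [0.0036,0,0,1]
    - [0.0036,0,0,1]
    - [0.0036,0,0,1]
    - [0.0036,0,0,1]
    - [0.0036,0,0,1]
    - [0.0036,0,0,1]
    - [0.0036,0,0,1]
    - [0.0036,0,0,1]
    - [0.0036,0,0,1]
    - [0.0036,0,0,1]
    - [0.0036,0,0,1]
    - [0.0036,0,0,1]
    - [0.0036,0,0,1]
    - [0.0036,0,0,1]
    - [0.0036,0,0,1]
    - [0,0,0,0]

```text
t: 22.65
eef_pos: [525.0, 355.7, 158.7]
tcp_rot: [-0.774, 1.57, 2.06]
ft_force: [-4.8, 2.1, 4.6]
opening: 0.495
```

```bash
python3 st.py
```

```text
22.65 [525.045 355.661 158.698] [0.491 0.561 1.596 0.001 0.985 2.369] [-4.769  2.096  4.647] [ 0.62   1.004 -0.143] tilt [-0.     0.001 -1.   ] 71.71851364273967 111.6463310253705 -107.6131332096978
```

step_arm:
  steps:
    - [0,0,0,0]
    - [0,0,0,0]
    - [0,0,0,0]
    - [0,0,0,-1]
    - [0,0,0,-1]
    - [0,0,0,-1]
    - [0,0,0,-1]
    - [0,0,0,-1]
    - [0,0,0,-1]
    - [0,0,0,-1]
    - [0,0,0,-1]
    - [0,0,0,-1]
    - [0,0,0,-1]
    - [0,0,0,-1]
    - [0,0,0,-1]
    - [0,0,0,-1]
    - [0,0,0,-1]
    - [0,0,0,-1]
    - [0,0,0,-1]
    - [0,0,0,-1]
  jaw: 0.2

```text
t: 25.15
eef_pos: [525.5, 355.2, 158.3]
tcp_rot: [0.308, 1.571, -0.761]
ft_force: [-0.8, -0.1, 0.7]
opening: 0.798
```

step_arm:
  steps:
    - [0,0,0,-1]
    - [0,0,0,-1]
    - [0,0,0,-1]
    - [0,0,0,-1]
    - [0,0,0,-1]
    - [0,0,0,-1]
    - [0,0,0,-1]
    - [0,0,0,-1]
    - [0,0,0,-1]
    - [0,0,0,-1]
    - [0,0,0,-1]
    - [0,0,0,-1]
    - [0,0,0,-1]
    - [0,0,0,-1]
    - [0,0,0,-1]
    - [0,0,0,-1]
    - [0,0,0,-1]
    - [0,0,0,0]

```text
t: 27.4
eef_pos: [525.5, 355.2, 158.3]
tcp_rot: [-1.965, 1.571, -0.666]
ft_force: [-0.6, 0.1, 0.2]
opening: 0.8
```

```bash
python3 st.py
python3 - <<'E'
from h import *
for n in("scene","top"): cv2.imwrite(f"pics/{n}4.png",read_camera(n)[:,:,::-1])
a=cv2.imread("pics/scene4.png")[85:175,240:340];b=cv2.imread("pics/top4.png")[170:270,185:310]
cv2.imwrite("pics/c4.png",np.hstack([cv2.resize(a,(400,400),interpolation=2),cv2.resize(b,(400,400),interpolation=2)]))
E
```

```text
27.4 [525.498 355.234 158.348] [ 0.49   0.561  1.596 -0.     0.985 -2.38 ] [-0.646  0.077  0.236] [ 0.106 -0.074  0.027] tilt [ 0. -0. -1.] 71.15482069762012 111.43407598817213 164.450807880272
```

View pics/c4.png

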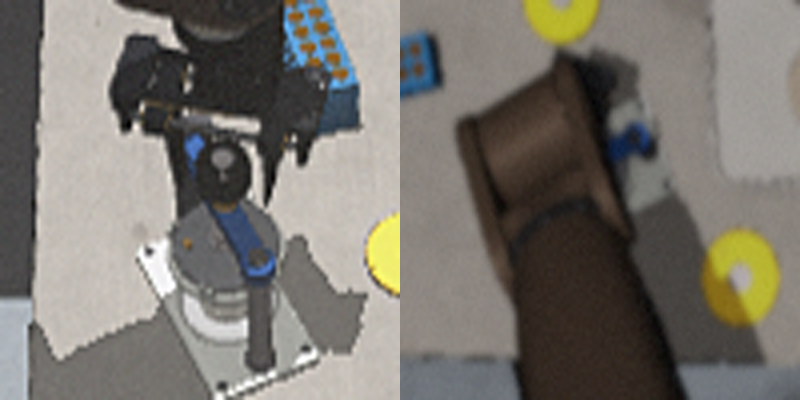

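step_arm:
  steps:
    - [0,0.005,0,0]
    - [0,0,0,0]
    - [0,0,0,0]
    - [0,0,0,0]
    - [0,0,0,0]
  jaw: 1

```text
t: 28.12
eef_pos: [524.7, 355.5, 158.5]
tcp_rot: [1.925, 1.57, -3.058]
ft_force: [-4.2, -0.3, 2.9]
opening: 0.5
```

step_arm:
  steps:
    - [0.0036,0,0,1]
    - [0.0036,0,0,1]
    - [0.0036,0,0,1]
    - [0.0036,0,0,1]
    - [0.0036,0,0,1]
    - [0.0036,0,0,1]
    - [0.0036,0,0,1]
    - [0.0036,0,0,1]

```text
t: 29.12
eef_pos: [524.7, 355.5, 157.4]
tcp_rot: [3.044, 1.57, -3.06]
ft_force: [-5.8, 0.8, 6.3]
opening: 0.501
```

```bash
python3 st.py
```

```text
29.125 [524.741 355.517 157.432] [ 0.491  0.562  1.598  0.     0.983 -1.259] [-5.77   0.762  6.316] [0.145 0.836 0.203] tilt [-0. -0. -1.] 71.69707997490134 111.9141967567677 100.27220765836985
```

step_arm:
  steps:
    - [0.0036,0,0,1]
    - [0.0036,0,0,1]
    - [0.0036,0,0,1]
    - [0.0036,0,0,1]

```text
t: 29.62
eef_pos: [526.6, 355.0, 157.3]
tcp_rot: [0.269, 1.567, -0.109]
ft_force: [-3.1, -0.9, 9.7]
opening: 0.499
```

```bash
python3 st.py
```

```text
29.625 [526.629 355.001 157.293] [ 0.49   0.562  1.597 -0.003  0.979 -0.701] [-3.115 -0.933  9.724] [0.    0.491 0.722] tilt [ 0.004 -0.    -1.   ] 70.53146441678193 110.64746955951215 68.3471885927314
```

step_arm:
  steps:
    - [0,0,0,0.6]
    - [0,0,0,0]

```text
t: 29.88
eef_pos: [525.1, 355.6, 157.3]
tcp_rot: [0.777, 1.57, 0.318]
ft_force: [-4.6, 0.7, 8.7]
opening: 0.5
```

```bash
python3 st.py
```

```text
29.875 [525.128 355.584 157.254] [ 0.491  0.562  1.598 -0.     0.981 -0.62 ] [-4.562  0.662  8.727] [0.08  0.737 0.387] tilt [ 0.001  0.    -1.   ] 71.61625970821292 111.6072167642056 63.69707811567535
```

step_arm:
  steps:
    - [0,0,0,0]
    - [0,0,0,0]
    - [0,0,0,0]
    - [0,0,0,0]
    - [-0.5,0,0,0]
    - [-0.8,0,0,0]
    - [-0.8,0,0,0]
    - [-0.5,0,0,0]
    - [0,-0.8,0,0]
    - [0,-0.8,0,0]
    - [0,-0.8,0,0]
    - [0,-0.8,0,0]
    - [0,-0.8,0,0]
    - [0,0,0,0]
  jaw: 0

```text
t: 31.62
eef_pos: [435.8, 174.6, 286.7]
tcp_rot: [0.256, 1.57, -0.205]
ft_force: [-0.1, -0.3, 0.1]
opening: 1.001
```

```bash
python3 st.py
python3 - <<'E'
from h import *
for n in("scene","top"): cv2.imwrite(f"pics/{n}5.png",read_camera(n)[:,:,::-1])
a=cv2.imread("pics/scene5.png")[95:175,250:330];b=cv2.imread("pics/top5.png")[170:270,185:310]
cv2.imwrite("pics/c5.png",np.hstack([cv2.resize(a,(400,400),interpolation=2),cv2.resize(b,(400,400),interpolation=2)]))
E
```

```text
31.625 [435.78  174.594 286.747] [ 0.24   0.191  1.821 -0.     1.13  -0.869] [-0.062 -0.3    0.077] [ 0.127 -0.158 -0.015] tilt [ 0.001 -0.    -1.   ] 162.72631540186558 -135.3273867756366 63.59593755197966
```

View pics/c5.png

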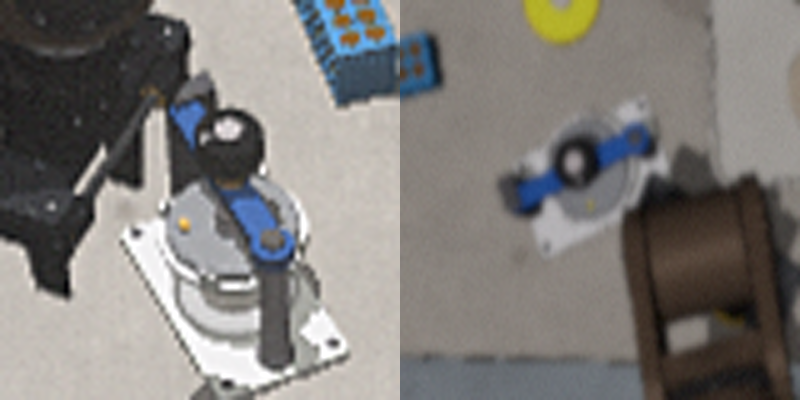

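Run:
```python
from h import *
np.set_printoptions(precision=1,suppress=True)
def cen(im,x0,x1,y0,y1,f):
    c=im[y0:y1,x0:x1].astype(int);m=f(c);y,x=np.nonzero(m);print(len(x));return x.mean()+x0,y.mean()+y0
cs=cv2.imread("pics/scene5.png");ct=cv2.imread("pics/top5.png")
# grey cap disc on knob
s=cen(cs,290,302,116,125,lambda c:c.min(2)>140);t=cen(ct,234,244,205,216,lambda c:c.min(2)>95)
print(s,t,tri(s,t),onz("scene",s,190)[:2],onz("top",t,190)[:2])
for nm in("0","5"):
    ct0=cv2.imread(f"pics/top{nm}.png").astype(int)
    b,g,r=ct0[...,0],ct0[...,1],ct0[...,2];m=(b-r>50)&(b-g>30);m[:,:205]=0;m[:,270:]=0;m[:195]=0;m[250:]=0
    P=np.array([onz("top",p,142)[:2] for p in np.argwhere(m)[:,::-1]]);c=P.mean(0);u=np.linalg.svd(P-c)[2][0];print(c,np.degrees(np.arctan2(u[1],u[0])))
# catch / plate axis: white plate mask minAreaRect
h=cv2.imread("pics/top5.png");
for s0 in ((219,0),):pass
```

```text
29
23
(np.float64(295.82758620689657), np.float64(119.37931034482759)) (np.float64(238.69565217391303), np.float64(209.8695652173913)) (array([524.5, 354.2, 196.2]), np.float64(1.7413513117824566)) [523.5 360. ] [525.7 355.4]
[471.7 299.3] 172.59984763382664
[523.7 353.4] 113.33242812978429
```

Run:
```python
from h import *
np.set_printoptions(precision=2,suppress=True)
def cen(n,k,x0,x1,y0,y1,th):
    c=cv2.imread(f"pics/{n}{k}.png")[y0:y1,x0:x1].astype(float).min(2);w=np.clip(c-th,0,None);y,x=np.mgrid[y0:y1,x0:x1];return (w*x).sum()/w.sum(),(w*y).sum()/w.sum()
s0=cen("scene",0,279,289,127,135,100);t0=cen("top",0,249,258,217,226,70)
s5=cen("scene",5,291,301,116,124,100);t5=cen("top",5,234,244,205,215,70)
print(s0,t0,tri(s0,t0));print(s5,t5,tri(s5,t5))
# height from scene row only, with known axis xy from top ray at assumed height
for z in (190,193,196,199): print(z,proj("scene",[524.3,354.5,z]),proj("top",[524.3,354.5,z]))
for z in (196,199,202,205): print(z,proj("scene",[481.8,298.5,z]))
a=cv2.imread("pics/scene5.png")[105:165,265:325];b=cv2.imread("pics/scene0.png")[105:165,265:325]
cv2.imwrite("pics/c6.png",np.hstack([cv2.resize(x,(400,400),interpolation=0) for x in(a,b)]))
```

```text
(np.float64(283.46646646646644), np.float64(130.27277277277278)) (np.float64(253.06127982646422), np.float64(221.3454446854664)) (array([481.6 , 298.8 , 202.29]), np.float64(3.815471208296411))
(np.float64(295.6553911205074), np.float64(119.46511627906976)) (np.float64(238.65344467640918), np.float64(210.0257480862909)) (array([523.87, 354.46, 195.51]), np.float64(1.8278662572047928))
190 [296.08 120.5 ] [238.92 210.26]
193 [296.05 119.91] [238.78 210.2 ]
196 [296.03 119.31] [238.64 210.15]
199 [296.   118.72] [238.51 210.09]
196 [284.16 131.49]
199 [284.12 130.9 ]
202 [284.08 130.31]
205 [284.03 129.72]
```

View pics/c6.png

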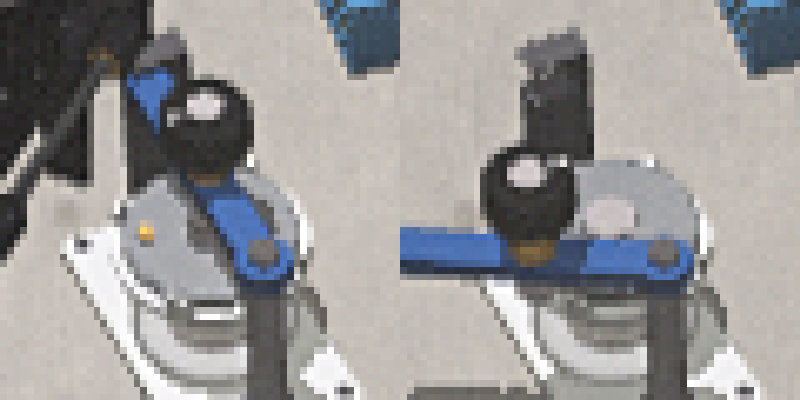

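The picture shows the arm in the catch at left crop (155,90). The knob has sunk to just above the brass boss and the lid is down among its lugs. But the knob-top height comes out at about 195 mm where I expected 190, and one pixel is about 5 mm. I'll regrip and turn once more to check that the stop is real.

step_arm:
  steps:
    - [0,0.8,0,0]
    - [0,0.8,0,0]
    - [0,0.8,0,0]
    - [0,0.8,0,0]
    - [0,0.8,0,0]
    - [0,0,0,-1]
    - [0,0,0,-1]
    - [0,0,0,-1]
    - [0,0,0,-1]
    - [0,0,0,-1]
    - [0,0,0,0]
  jaw: 0

```text
t: 33.1
eef_pos: [525.2, 356.4, 285.7]
tcp_rot: [-2.835, 1.57, -2.596]
ft_force: [-0.5, 0.4, -0.3]
opening: 1.003
```

```bash
python3 st.py
python3 - <<'E'
from h import *
print(go([524.9,355.4,157.5]).round(3))
E
```

```text
33.1 [525.196 356.375 285.725] [ 0.492  0.447  1.438 -0.     1.257 -1.318] [-0.506  0.448 -0.283] [ 0.145 -0.164  0.004] tilt [-0. -0. -1.] 72.32705575892447 111.32607412363423 103.704940489378
[ 2.565 -0.017 -0.009]
```

step_arm:
  steps:
    - [0.6,-0.017,-0.009,0]
    - [0.6,0,0,0]
    - [0.6,0,0,0]
    - [0.4,0,0,0]
    - [0.3,0,0,0]
    - [0.05,0,0,0]
    - [0,0,0,0]
  jaw: 0

```text
t: 33.98
eef_pos: [525.1, 354.7, 159.2]
tcp_rot: [0.144, 1.57, 0.383]
ft_force: [0.2, -0.1, -0.0]
opening: 1.0
```

step_arm:
  steps:
    - [0,0,0,0]
    - [0,0,0,0]
    - [0,0,0,0]
    - [0,0,0,0]
    - [0,0,0,0]
  jaw: 1

```text
t: 34.6
eef_pos: [524.9, 354.4, 158.8]
tcp_rot: [-1.235, 1.571, -0.996]
ft_force: [-0.8, 0.3, -0.2]
opening: 0.529
```

```bash
python3 st.py
```

```text
34.6 [524.92  354.414 158.78 ] [ 0.49   0.56   1.598 -0.     0.984 -1.32 ] [-0.809  0.317 -0.166] [ 0.247 -0.097 -0.019] tilt [ 0. -0. -1.] 70.6076858776938 112.11349835129417 103.70374903717642
```

step_arm:
  steps:
    - [0,0,0,0.5]
    - [0,0,0,0.5]

```text
t: 34.85
eef_pos: [525.6, 355.4, 159.1]
tcp_rot: [0.486, 1.568, 0.585]
ft_force: [5.0, 5.9, -3.1]
opening: 0.499
```

```bash
python3 st.py
```

```text
34.85 [525.627 355.443 159.062] [ 0.49   0.56   1.597  0.     0.982 -1.179] [ 4.978  5.878 -3.073] [ 1.253 -1.235  0.895] tilt [ 0.003  0.002 -1.   ] 71.30235839361087 111.27601150333957 95.66252474844907
```

step_arm:
  steps:
    - [0,0,0,0.5]
    - [0,0,0,0.5]

```text
t: 35.1
eef_pos: [524.6, 355.3, 159.1]
tcp_rot: [1.551, 1.57, 1.51]
ft_force: [-5.6, 3.6, 4.2]
opening: 0.502
```

```bash
python3 st.py
```

```text
35.1 [524.643 355.276 159.072] [ 0.491  0.559  1.597  0.001  0.984 -1.04 ] [-5.565  3.591  4.22 ] [1.082 0.965 0.888] tilt [ 0.     0.001 -1.   ] 71.5105864494043 112.059454347742 87.66064590399706
```

The regrip resisted at once with 0.89 N·m, about four times the turning torque, and the knob didn't sink. So it is at its stop. I release and retreat.

step_arm:
  steps:
    - [0,0,0,0]
    - [0,0,0,0]
    - [0,0,0,0]
    - [0,0,0,0]
    - [0,0,0,0]
    - [-0.4,0,0,0]
    - [-0.8,0,0,0]
    - [-0.8,0,0,0]
    - [-0.6,0,0,0]
    - [0,-0.8,0,0]
    - [0,-0.8,0,0]
    - [0,-0.8,0,0]
    - [0,-0.8,0,0]
    - [0,-0.8,0,0]
    - [0,0,0,0]
    - [0,0,0,0]
  jaw: 0

```text
t: 37.1
eef_pos: [517.0, 154.9, 288.9]
tcp_rot: [0.46, 1.57, 0.419]
ft_force: [-0.6, 0.1, -0.2]
opening: 1.004
```

```bash
python3 st.py
python3 - <<'E'
from h import *
for n in("scene","top"): cv2.imwrite(f"pics/{n}7.png",read_camera(n)[:,:,::-1])
a=cv2.imread("pics/scene7.png");b=cv2.imread("pics/top7.png")
c=a[100:165,260:325]
cv2.imwrite("pics/c7.png",np.hstack([cv2.resize(a[60:360,220:420],(400,600)),cv2.resize(c,(400,600),interpolation=0)]))
ct0=b.astype(int)
bb,g,r=ct0[...,0],ct0[...,1],ct0[...,2];m=(bb-r>50)&(bb-g>30);m[:,:205]=0;m[:,270:]=0;m[:195]=0;m[250:]=0
P=np.array([onz("top",p,142)[:2] for p in np.argwhere(m)[:,::-1]]);c=P.mean(0);u=np.linalg.svd(P-c)[2][0];print(c,np.degrees(np.arctan2(u[1],u[0])))
E
```

```text
37.1 [517.03  154.855 288.918] [ 0.169  0.298  1.665  0.     1.178 -1.362] [-0.649  0.144 -0.215] [ 0.146 -0.19   0.016] tilt [ 0.  0. -1.] 138.50246083759086 -104.41099352548083 87.68409993891163
[523.71419307 353.78990257] 113.5246286687814
```

View pics/c7.png

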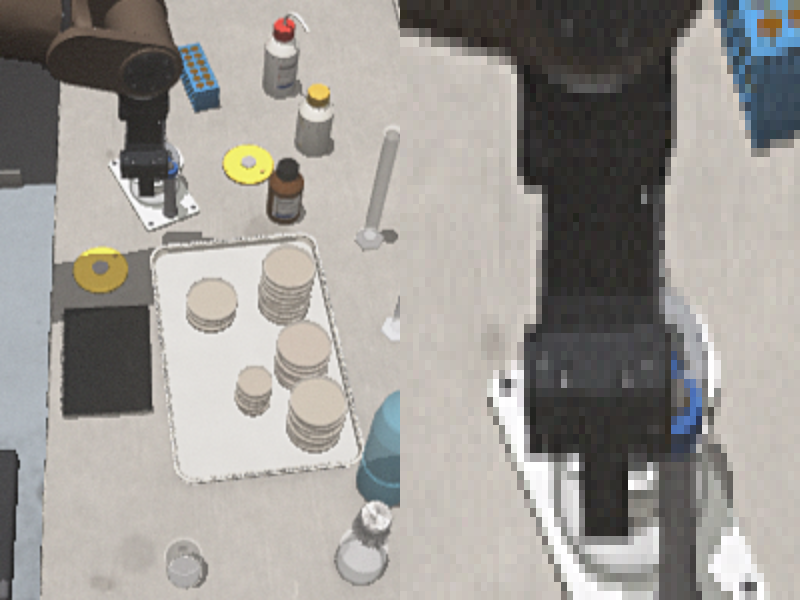

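The bottle, book and beaker are where they started, and the gripper is clear. In the top view the arm lies at 113.5°, against about 112.8° for the stand's axis, so I hand in.

Run:
```python
from cell import *
print(job_done())
```

```text
the job is handed in; nothing more can be done
None
```

I swung the blue arm round by the knob into its catch until it met the stop at about 19 N. I then screwed the knob clockwise in three grips, about 470° in all, until it stopped turning, and handed in at about 37 s of the 72 s.

**What the last checks showed**
- **Knob:** on a fourth grip it resisted at once with about 0.9 N·m, against about 0.2 N·m while turning, and did not sink further. I take this as the end of the thread.
- **Arm:** in the top view it lies at 113.5°, against about 112.8° for the stand's axis, which is within the 0.06 rad limit.
- **Bystanders and gripper:** in the pictures the bottle, book and beaker look unmoved. The gripper is well clear, with no load on it.

**What disagreed or was not checked**
- **Knob height:** the camera put the knob top at about 195 mm, where 190 mm was expected. One pixel is about 5 mm, so I trusted the torque instead.
- **Lid height:** I did not measure it directly. In the picture taken before the fourth grip, the lid looks seated among its lugs. In the last scene picture the gripper hid it.

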